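Weigh the little milk can on the hanging dial scale

ROBOT

A 6-joint arm with a two-finger parallel gripper is mounted at the origin on the work surface. World frame = base frame: x ahead of the robot, y to its left, z up, the work surface at z = 0. Lengths are in m, angles in rad, forces in N, time in s.
With the tool pointing down it reaches from about 0.325 to 0.85 m from the base axis. Payload 4.4 kg.
Tool frame: the origin (TCP) lies midway between the tips of the shut fingers; the grasp point (between the pads) lies 19 mm behind it (arm.grasp_offset is the distance from the TCP to the grasp point, in m); z points along the fingers, y is the line along which they close (so a half turn about z gives the same grasp; the last joint's range is limited). The gripper opens to 94 mm and grips with 3 to 60 N. Pads are 16 mm wide; open, the fingers measure 119 mm over their backs; the gripper's body (75 mm by 177 mm) begins 78 mm behind the grasp point.
Start: joints at [-1.349, 0.207, 1.542, -0, 1.393, -0.15], TCP at [0.209, -0.536, 0.172] pointing down, gripper open.
Joint ranges: [-2.73, 2.73], [-0.86, 2.22], [0.23, 2.46], [-1.11, 4.25], [0.08, 2.63], [-2.82, 2.82]. Speed limits (rad/s): [2.79, 2.79, 3.14, 3.14, 3.14, 3.14].

INTERFACE

Orientations are given as a rotation vector (axis times angle).
In Python, from workcell import arm, read_camera, ticket gives the robot as it stands.
- The arm moves only by the tool jog_arm, never from a script. Its argument "moves" is a list that holds one entry, the list of rows, each a list of 7 numbers: the opening, from 0 (shut) to 1 (fully open), then the shift along the tool's x, y, z in m, then the turn, a rotation vector about the tool's x, y, z in degrees. A call has 1 to 10 rows; each row is the pose to reach, as a shift and turn from the pose commanded when the call began, along the tool's axes at that moment; what a row does not reach only later rows make up. A row lasts 1/10 s, in which the tool goes at most 50 mm and 8.59 degrees, less where a joint would pass 70% of its speed; a pose out of reach is approached as far as the arm can. A call with a gripper value outside its range is refused whole. The fingers move at their own pace and stop on an object; the grip force is fixed at half the most. Time passes only in rows, so rows that repeat a pose let the fingers close. It gives the time, the measured TCP pose, the force, the opening and the grip force at its end, in the units of the state.
- arm.get_obs(): the state, without advancing time (a new reading comes with each control period).
- read_camera(name): name is "side" or "top" or "wrist"; returns a dict with "image" (420x560x3 uint8, red, green, blue), "intrinsics" (3x3 intrinsics, pixels), "pose" (4x4, takes a point from camera to world coordinates); the wrist camera has in their place "T_tool_cam" (4x4, takes a point from camera to tool coordinates, whose origin is the TCP and whose axes are the flange's). Camera axes: x right, y up, looking along -z (the intrinsics and any distortion apply to the point x, -y, -z); pixel columns grow to the right and rows downward; lengths in m; the calibration is good to about 2 mm. A picture is of the moment at which its call begins: read the wrist's pose just before it. There is no depth.
- ticket.job_done(): hands the job in; it is judged then, once.
The state is a dict: "clock": time; "q": joint angles; "qd": joint speeds; "effort": joint torques, N m; "tool_pos": TCP position; "tcp_rot": TCP orientation; "contact_force": force on the tool from outside, world axes, zero at the start; "moment": the same for the moment, N m; "opening": opening from 0.0 (shut) to 1.0 (fully open); "grasp_force": force on a finger pad.
Only numpy, scipy, OpenCV 4.12 (cv2) and the standard library are available. Lean on these libraries where they do the work, as an engineer would, in place of code of your own. Each camera call takes 0.05 s, during which the arm holds its last target. There are 200 camera calls.

TASK

Weigh the lidded milk can: take it off the turntable, hang it by its wire bail on the sprung hook of the dial scale, and ease the hook slowly down until it bears the whole weight before you let go, so that it never jerks or bounces and is not pulled to the end of its travel. Leave the can hanging upright and still, clear of your hand, so that the pointer stands steady and I can read it; leave the other toys and the tin where they stand.

Things in the scene. Friction and masses are not known exactly. Their poses are not given: they have to be found in the camera images.
- can_centre (a point): Lidded aluminium milk can on the turntable, the only thing there with a wire bail. The children have filled it: weight unknown, 0.2 to 0.75 kg. Upright cylinder 60 mm across, 79 mm tall, then a shoulder and flat lid up to 96 mm. Point on its axis 40 mm above its underside, about its centre of mass. z up; the bail lies in its y-z plane, x looks straight through the bail (same from both sides).
- can_bail (a point): Middle of the top of the can's bail, on the wire's centreline, 120 mm above can_centre; axes alike. The bail is one stiff upright arch of 5 mm wire: legs at y = +-33 mm from ears 68 mm above the underside, bending inward at 118 mm to a rounded top along y. The free window between lid and top wire is 61 mm high and about 60 mm wide.
- hook_seat (a point): Inside bottom of the scale hook's bowl, where the bail rests; 300 mm above the bench unloaded, moves with the hook. J of 7 mm bar in its x-z plane, bowl 27 mm wide inside, mouth open to -x (robot side). Tip 21 mm to -x, its top 29 mm above the seat; at +x the bar rises, leans back over the seat (13 mm to +x at 36 mm height, 0 at 52 mm) and runs straight up as the rod. z up.
- hook (a joint): How far the sprung hook is drawn down from its unloaded place, in m: 0 unloaded, 0.11 at the end of its travel. The spring gives 90 N per metre after 0.2 N to start it and is only lightly damped: it bobs for some seconds if disturbed. The can, by its weight, draws it down 20 to 80 mm. Moving faster than about 0.08 m/s is a jerk that harms the works.
- stand: Stand with the hanging dial scale. Origin on the bench straight below the hook, axes as hook_seat. Foot board 300 x 170 x 22 mm from 60 mm before to 240 mm behind the hook, post 34 mm square, 655 mm tall, 185 mm behind the hook (+x). Above the hook: neck 26 mm wide from 392 mm up, round case from 419 mm up, 152 mm wide along y, 46 mm thick along x.
- turntable: Lazy Susan, origin on the bench at its centre; wooden plate 360 mm across with its top 30 mm above the bench. It turns stiffly if pushed. Six things stand on it about 118 mm from the centre and 60 degrees apart, the can on the robot's side of it.
- cup: White ceramic cup, 76 mm across, 75 mm tall, on the turntable; origin under its centre. Leave alone.
- top: Wooden spinning top, 74 mm across, 90 mm tall, standing on its flat head, spike up, on the turntable; origin under its centre. Leave alone.
- firefighter: Plastic firefighter figure, 54 mm wide, 116 mm tall, on the turntable; origin under its centre. Leave alone.
- ball: Glass ball, 64 mm across, with a flat foot, on the turntable; origin under its centre. Leave alone.
- turtle: Plastic turtle, 115 mm long, 82 mm wide, 46 mm tall, on the turntable; origin under its centre, head to its -x. Leave alone.
- tin: Round lidded tin without bail, 63 mm across, 90 mm tall, on the bench; origin under its centre. Leave alone.
- engine: Wooden toy engine, 110 mm long along its x, 58 mm wide, 66 mm tall, on the bench; origin under its centre. Leave alone.
There are look-alikes about, which are no part of the job. What is shaped like the part that bears can_centre but blue is not meant.

How it is judged:
By the outcome, as a careful person would: the job done as asked, in the order asked, and still so for the second after the job is handed in, with the robot touching nothing.
It also fails if it takes over 72 s, if anything falls off the work surface, if the arm or the gripper's body presses on something with over 40 N, if the wrist force passes 120 N, or if a joint passes its speed limit or range.

## Working session

There is one attempt and no reset: what is moved stays moved. The work goes in short steps, Python scripts to look and compute and a tool call to move; the robot and the scene stay as the last step left them, time stands still between calls to the robot, and variables do not carry over. Pictures are saved under pics/ and viewed, at most 13 in all, crops included, and the job is handed in when it is done.

Besides the shell and the picture viewer there is one more tool, called after ">>>" as name(argument=value, ...), one argument or row to a line, values as JSON. jog_arm: Moves the arm, as the interface text tells. Its arguments: {"type":"object","properties":{"moves":{"type":"array"}},"required":["moves"]}

```bash
mkdir -p pics; ls; cat > h.py <<'E'
import numpy as np, cv2
from scipy.spatial.transform import Rotation as R
from workcell import arm, read_camera, ticket
def cam(n):
    o=arm.get_obs(); d=read_camera(n); K=np.array(d["intrinsics"])
    if n=="wrist":
        T=np.eye(4);T[:3,:3]=R.from_rotvec(o["tcp_rot"]).as_matrix();T[:3,3]=o["tool_pos"];P=T@np.array(d["T_tool_cam"])
    else: P=np.array(d["pose"])
    return d["image"],K,P,d
def ray(K,P,u,v):
    a=np.linalg.inv(K)@[u,v,1]; d=P[:3,:3]@[a[0],-a[1],-a[2]]; return P[:3,3],d/np.linalg.norm(d)
def onz(K,P,u,v,z):
    o,d=ray(K,P,u,v); return o+d*(z-o[2])/d[2]
def two(r1,r2):
    (a,d),(b,e)=r1,r2; A=np.stack([d,-e],1); s=np.linalg.lstsq(A,b-a,rcond=None)[0]
    p,q=a+d*s[0],b+e*s[1]; return (p+q)/2,np.linalg.norm(p-q)
def proj(K,P,X):
    c=np.linalg.inv(P)@np.r_[X,1]; p=K@[c[0],-c[1],-c[2]]; return p[:2]/p[2]
def save(n,im): cv2.imwrite(f"pics/{n}.png",im[:,:,::-1])
E
python3 - <<'E'
from h import *
o=arm.get_obs();print({k:np.round(v,3) for k,v in o.items()})
for n in("side","top"):
    im,K,P,d=cam(n); print(n,d.keys(),K.round(1).tolist(),P.round(3).tolist()); save(n+"0",im); np.savez(n+"0.npz",im=im,K=K,P=P)
E
```

```text
pics
{'clock': np.float64(0.0), 'q': array([-1.349,  0.207,  1.543, -0.   ,  1.393, -0.151]), 'qd': array([ 0.002,  0.   ,  0.002,  0.002,  0.   , -0.001]), 'effort': array([ 1.0000e-03, -3.7088e+01, -2.8142e+01,  7.0000e-02,  3.6000e-02,
       -0.0000e+00]), 'tool_pos': array([ 0.209, -0.535,  0.171]), 'tcp_rot': array([-3.085, -0.58 ,  0.   ]), 'contact_force': array([ 0.502,  0.144, -0.772]), 'moment': array([-0.021,  0.001, -0.031]), 'grasp_force': np.float64(0.0), 'opening': np.float64(1.003)}
side dict_keys(['image', 'intrinsics', 'pose']) [[402.1, 0.0, 277.3], [0.0, 402.1, 206.6], [0.0, 0.0, 1.0]] [[-0.988, 0.085, -0.129, 0.432], [-0.153, -0.634, 0.758, 0.725], [-0.018, 0.769, 0.639, 0.889], [0.0, 0.0, 0.0, 1.0]]
top dict_keys(['image', 'intrinsics', 'pose']) [[417.3, 0.0, 272.1], [0.0, 417.3, 208.9], [0.0, 0.0, 1.0]] [[-0.019, 0.996, -0.082, 0.459], [-0.999, -0.021, -0.025, -0.096], [-0.027, 0.082, 0.996, 1.265], [0.0, 0.0, 0.0, 1.0]]
```

View pics/side0.png

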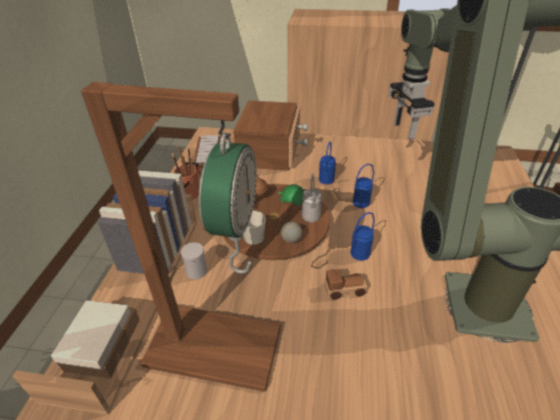

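View pics/top0.png

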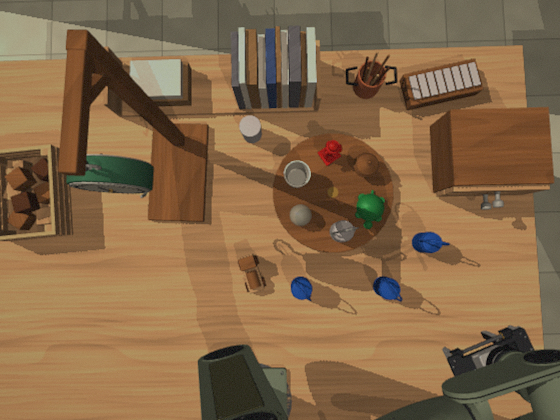

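The silver can with a bail is on the turntable at side (312,205) and top (343,231). Three blue look-alikes are on the bench at side (327,165), (363,190) and (362,240). The tin has no bail: side (194,260), top (250,128). The hook is at side (238,262). The silver can is the one that fits; I'll confirm it in an enlarged crop.

```bash
python3 - <<'E'
from h import *
s=np.load("side0.npz")["im"];t=np.load("top0.npz")["im"]
z=lambda im,x,y,w,h:cv2.resize(im[y:y+h,x:x+w],(400,300),interpolation=cv2.INTER_CUBIC)
save("crop",np.vstack([np.hstack([z(s,272,160,80,60),z(t,300,195,80,60)]),np.hstack([z(s,200,225,80,60),z(t,60,140,120,90)])]))
E
```

```text
(no output)
```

View pics/crop.png

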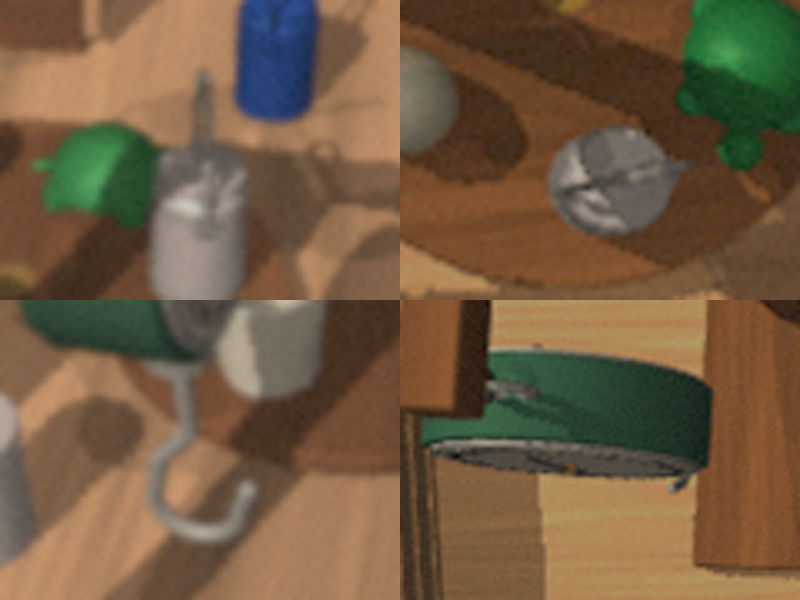

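The crop confirms it: the silver lidded can has a thin upright bail. The bail top is at side (312.5,175), and in the top view the bail runs from about (332,232.5) to (357.5,228). The hook's inside bottom is near side (241,270), with its tip at (249.5,263) and its mouth towards the robot.

```bash
python3 - <<'E'
from h import *
S=np.load("side0.npz");T=np.load("top0.npz")
s=(S["K"],S["P"]);t=(T["K"],T["P"])
print("lid top",onz(*t,342,231,.126).round(3))
print("bail top by side",onz(*s,312.5,175.5,.1875).round(3), "near ear side",onz(*s,314,204,.1).round(3))
print("bail ends top",onz(*t,332,232.5,.1).round(3),onz(*t,332,232.5,.15).round(3),onz(*t,357.5,228,.15).round(3),onz(*t,357.5,228,.19).round(3))
print("turtle head",onz(*t,368,225,.06).round(3),"ball",onz(*t,300,215,.062).round(3))
print("table centre", onz(*t,333.5,192,.03).round(3))
for n,u,v,z in [("seat",241.3,269.8,.3),("bottom",241,272.5,.293),("tip",249.7,262.5,.327),("tipsame",249.7,262.5,.32)]: print(n,onz(*s,u,v,z).round(3))
for n,u,v in [("boardFR",208,222),("boardFL",149,219),("boardBR",209,125)]: print(n,onz(*t,u,v,.022).round(3))
# silver mask lid centre in top image
im=T["im"];c=im[205:260,315:365].astype(int)
m=((c.max(2)-c.min(2)<25)&(c.max(2)>70)).astype(np.uint8)
n,l,st,ce=cv2.connectedComponentsWithStats(m);i=1+np.argmax(st[1:,4]);print(st[i]+[315,205,0,0,0],ce[i]+[315,205])
# board corners: stand yaw
hsv=cv2.cvtColor(im,cv2.COLOR_RGB2HSV);r=hsv[120:230,145:215];print(im[160,180],im[205,180],im[205,215],im[230,180])
im=S["im"];print(im[350,220],im[385,240],im[350,300])
E
```

```text
lid top [ 0.489 -0.256  0.126]
bail top by side [ 0.491 -0.265  0.188] near ear side [ 0.481 -0.238  0.1  ]
bail ends top [ 0.486 -0.232  0.1  ] [ 0.485 -0.226  0.15 ] [ 0.496 -0.294  0.15 ] [ 0.494 -0.287  0.19 ]
turtle head [ 0.507 -0.34   0.06 ] ball [ 0.539 -0.146  0.062]
table centre [ 0.608 -0.248  0.03 ]
seat [0.59  0.225 0.3  ]
bottom [0.591 0.226 0.293]
tip [0.571 0.228 0.327]
tipsame [0.573 0.222 0.32 ]
boardFR [0.527 0.128 0.022]
boardFL [0.539 0.306 0.022]
boardBR [0.823 0.123 0.022]
[330 221  28  21 409] [342.34963325 230.79706601]
[117  76  44] [101  65  36] [175 129  86] [180 139  91]
[129  84  56] [110  75  53] [167 126  95]
```

```bash
python3 - <<'E'
from h import *
S=np.load("side0.npz");T=np.load("top0.npz")
t=(T["K"],T["P"]);s=(S["K"],S["P"])
g=cv2.GaussianBlur(T["im"],(0,0),1).astype(float).sum(2)
e=[(u,v) for v in range(135,215) for u in [196+np.argmax(np.diff(g[v,196:220]))+.5]]
f=[(u,v) for u in range(155,203) for v in [208+np.argmax(np.diff(g[208:235,u]))+.5]]
def fit(p):
    p=np.array(p,np.float32);vx,vy,x0,y0=cv2.fitLine(p,cv2.DIST_HUBER,0,.01,.01).ravel();r=(p-[x0,y0])@[-vy,vx]
    a,b=onz(*t,x0-30*vx,y0-30*vy,.022),onz(*t,x0+30*vx,y0+30*vy,.022);print(np.abs(r).mean(),a.round(3),b.round(3));return a,b
a,b=fit(e);print("x yaw",np.degrees(np.arctan2(*(a-b)[1::-1])))
c,d=fit(f);print("y yaw",np.degrees(np.arctan2(-(c-d)[0],(c-d)[1])))
E
```

```text
1.494681 [0.754 0.125 0.022] [0.571 0.115 0.022]
x yaw 3.1414280112387543
0.25638902 [0.532 0.313 0.022] [0.521 0.132 0.022]
y yaw -3.3902536845850886
```

>>> jog_arm(
  moves=[
    [[1,0,0,-0.04,0,0,0],[1,0,0,-0.08,0,0,0],[1,0,0,-0.12,0,0,0],[1,0,0,-0.12,0,0,0]],
  ],
)

```text
clock: 0.5
tool_pos: [0.2097, -0.5391, 0.2995]
tcp_rot: [3.075, 0.579, 0.001]
contact_force: [-0.4, -1.1, 0.5]
opening: 1.002
grasp_force: 0.0
```

```bash
cat >> h.py <<'E'
def log():
    o=arm.get_obs(); open("log.txt","a").write(" ".join(map(str,[*o["q"],*o["tool_pos"],*o["tcp_rot"]]))+"\n"); return o
E
python3 -c "
from h import *
o=log();print(o['q'].round(3))"
```

```text
[-1.349  0.138  1.363  0.     1.628 -0.15 ]
```

>>> jog_arm(
  moves=[
    [[1,0.05,-0.045,-0.02,0,0,0],[1,0.09,-0.08,-0.05,0,0,0],[1,0.13,-0.11,-0.05,0,0,0],[1,0.17,-0.14,-0.05,0,0,0],[1,0.2,-0.17,-0.05,0,0,0],[1,0.22,-0.18,-0.05,0,0,0],[1,0.22,-0.18,-0.05,0,0,0]],
  ],
)

```text
clock: 1.2
tool_pos: [0.3504, -0.2838, 0.3418]
tcp_rot: [-3.084, -0.592, -0.002]
contact_force: [-0.4, -0.4, 0.4]
opening: 1.001
grasp_force: 0.0
```

```bash
python3 -c "
from h import *
o=log();print(o['q'].round(3))"
```

```text
[-0.875 -0.144  1.561  0.002  1.726  0.317]
```

>>> jog_arm(
  moves=[
    [[1,0,0,0,0,8,0],[1,0,0,0,0,16,0],[1,0,0,0,0,24,0],[1,0,0,0,0,32,0],[1,0,0,0,0,40,0],[1,0,0,0,0,40,0]],
  ],
)

```text
clock: 1.8
tool_pos: [0.3451, -0.2893, 0.338]
tcp_rot: [-2.788, -0.506, -1.015]
contact_force: [0.2, -0.3, -1.3]
opening: 0.999
grasp_force: 0.0
```

```bash
python3 - <<'E'
from h import *
o=log();print(o['q'].round(3),o['tool_pos'].round(3))
D=np.loadtxt("log.txt");D=np.vstack([D,[-1.349,.207,1.542,0,1.393,-.15,.2085,-.5355,.1715,0,0,0]])
q=D[:,:6];r=np.hypot(D[:,6],D[:,7]);z=D[:,8]
A=[];b=[]
for i in range(len(D)):
    s2,s3,s5=q[i,1],q[i,1]+q[i,2],q[i,1]+q[i,2]+q[i,4]
    A+= [[1,0,np.sin(s2),np.sin(s3),np.cos(s3),np.sin(s5)],[0,1,np.cos(s2),np.cos(s3),-np.sin(s3),np.cos(s5)]];b+=[r[i],z[i]]
x,res,rk,sv=np.linalg.lstsq(np.array(A),np.array(b),rcond=None);print(x.round(3),rk,sv.round(3),(np.array(A)@x-b).round(4),q.round(3))
E
```

```text
[-1.482 -0.249  1.83   0.679  1.745 -0.212] [ 0.345 -0.289  0.338]
[ 0.04  -0.02   0.297  0.483 -0.049  0.037] 6 [3.978 2.824 0.372 0.173 0.169 0.044] [-0.0191  0.0201  0.0159  0.0175 -0.0071 -0.0623  0.0103  0.0247] [[-1.349  0.138  1.363  0.     1.628 -0.15 ]
 [-0.875 -0.144  1.561  0.002  1.726  0.317]
 [-1.482 -0.249  1.83   0.679  1.745 -0.212]
 [-1.349  0.207  1.542  0.     1.393 -0.15 ]]
```

```bash
cat >> h.py <<'E'
from scipy.optimize import least_squares
Rz=lambda a:R.from_euler("z",a);Ry=lambda a:R.from_euler("y",a)
def fk(q,p):
    a1,d1,a2,e,a3,L=p
    A=Rz(q[0]);B=A*Ry(q[1]);C=B*Ry(q[2]);D=C*Rz(q[3])*Ry(q[4]);E=D*Rz(q[5]+OFF)
    return A.apply([a1,0,d1])+B.apply([0,0,a2])+C.apply([e,0,a3])+E.apply([0,0,L]),E
OFF=np.pi/2
LO=np.array([-2.73,-.86,.23,-1.11,.08,-2.82]);HI=np.array([2.73,2.22,2.46,4.25,2.63,2.82])
def target(yaw,pitch,sgn=1):
    # tool z = yaw direction, pitched down by pitch (deg); tool y horizontal
    y,p=np.radians(yaw),np.radians(pitch);f=np.array([np.cos(y),np.sin(y),0]);k=np.array([0,0,1]);l=np.cross(k,f)
    z=np.cos(p)*f-np.sin(p)*k;yy=-sgn*l;return R.from_matrix(np.stack([np.cross(yy,z),yy,z],1))
def ik(pos,Rt,p,seeds=60,rng=np.random.default_rng(0)):
    out=[]
    for i in range(seeds):
        q0=rng.uniform(LO,HI)
        def f(q):
            x,E=fk(q,p);return np.r_[(x-pos)*5,(Rt.inv()*E).as_rotvec()]
        s=least_squares(f,q0,bounds=(LO,HI),max_nfev=60)
        if s.cost<1e-6 and not any(np.abs(s.x-o).max()<.02 for o in out): out.append(s.x)
    return out
E
cat > fit.py <<'E'
from h import *
D=np.loadtxt("log.txt")
for off in(np.pi/2,-np.pi/2,0,np.pi):
    import h; h.OFF=off
    f=lambda p:np.concatenate([fk(d[:6],p)[0]-d[6:9] for d in D])
    s=least_squares(lambda p:np.r_[f(p),1e-3*(p-[0,.3,.4,0,.4,.25])],[0,.3,.4,0,.4,.25])
    rot=[(R.from_rotvec(d[9:]).inv()*fk(d[:6],s.x)[1]).magnitude() for d in D]
    print(off,s.x.round(4),np.abs(f(s.x)).max(),np.round(rot,3))
E
python3 fit.py
```

```text
1.5707963267948966 [-0.1947  0.3262  0.4118 -0.0163  0.7072  0.5112] 0.08399127095726164 [0. 0. 0.]
-1.5707963267948966 [-0.1947  0.3262  0.4118 -0.0163  0.7072  0.5112] 0.08399127095726164 [3.142 3.142 3.142]
0 [-0.1947  0.3262  0.4118 -0.0163  0.7072  0.5112] 0.08399127095958694 [1.571 1.571 1.571]
3.141592653589793 [-0.1947  0.3262  0.4118 -0.0163  0.7072  0.5112] 0.08399127095958694 [1.571 1.571 1.571]
```

```bash
sed -i 's/a1,d1,a2,e,a3,L=p/a1,d1,a2,e,a3,L,b=p/; s/A.apply(\[a1,0,d1\])/A.apply([a1,b,d1])/' h.py; sed -i 's/0,.3,.4,0,.4,.25\]/0,.3,.4,0,.4,.25,.08]/g; s/for off in.*/for off in(np.pi\/2,):/' fit.py; python3 fit.py
```

```text
1.5707963267948966 [0.     0.2827 0.455  0.0941 0.4996 0.3749 0.0862] 6.80631912663987e-07 [0. 0. 0.]
```

```bash
cat > reach.py <<'E'
from h import *
p=[0,.2827,.455,.0941,.4996,.3749,.0862]
def show(n,G,yaw,pit,back=0):
    for sg in(1,-1):
        Rt=target(yaw,pit,sg);z=Rt.apply([0,0,1])
        for q in ik(np.array(G)+z*(.019-back),Rt,p,25): print(n,pit,back,sg,q.round(2),"elbow z",round(p[1]+p[2]*np.cos(q[1]),2))
for pit in(15,25,35,45):
    show("can",[.49,-.259,.067],8.5,pit)
    show("hook",[.588,.217,.22],-3.4,pit)
E
time python3 reach.py
```

```text
can 15 0 1 [-1.37  0.59  2.21  1.53  1.31 -1.21] elbow z 0.66
can 15 0 -1 [-1.37  0.59  2.21  1.53  1.31  1.93] elbow z 0.66
hook 15 0 1 [ 0.51  0.11  2.26  4.06  0.72 -2.18] elbow z 0.74
hook 15 0 -1 [0.51 0.11 2.26 4.06 0.72 0.96] elbow z 0.74
can 25 0 1 [-1.31  0.41  2.23  1.44  1.14 -1.01] elbow z 0.7
can 25 0 -1 [-1.31  0.41  2.23  1.44  1.14  2.13] elbow z 0.7
can 35 0 1 [-1.22  0.26  2.21  1.3   0.99 -0.76] elbow z 0.72
can 35 0 -1 [-1.22  0.26  2.21  1.3   0.99  2.38] elbow z 0.72
can 45 0 1 [-1.12  0.17  2.17  1.08  0.87 -0.45] elbow z 0.73
can 45 0 -1 [-1.12  0.17  2.17  1.08  0.87  2.69] elbow z 0.73
hook 45 0 1 [ 0.39 -0.08  2.01 -0.61  0.56  2.44] elbow z 0.74
hook 45 0 -1 [ 0.39 -0.08  2.01 -0.61  0.56 -0.7 ] elbow z 0.74
real	0m6.377s
user	0m6.912s
sys	0m0.056s
```

```bash
cat > track.py <<'E'
from h import *
p=[0,.2827,.455,.0941,.4996,.3749,.0862]
def step(q,G,yaw,pit):
    Rt=target(yaw,pit);pos=np.array(G)+.019*Rt.apply([0,0,1])
    f=lambda x:np.r_[(fk(x,p)[0]-pos)*5,(Rt.inv()*fk(x,p)[1]).as_rotvec()]
    s=least_squares(f,np.clip(q,LO+1e-6,HI-1e-6),bounds=(LO,HI),max_nfev=80);return s.x,s.cost
def path(q,ws,n=12):
    for a,b in zip(ws,ws[1:]):
        mx=0;bad=0
        for t in np.linspace(0,1,n+1)[1:]:
            w=np.array(a)*(1-t)+np.array(b)*t; q1,c=step(q,w[:3],w[3],w[4]);mx=max(mx,np.abs(q1-q).max());bad=max(bad,c);q=q1
        print(b,q.round(2),"maxstep",mx.round(2),"cost %.1e"%bad)
    return q
if __name__=="__main__":
    for P in(40,45,50):
        print("pitch",P)
        q,c=step([-1.12,.17,2.17,1.08,.87,-.45],[.49,-.259,.058],8.5,P);print(q.round(2),c)
        b=lambda d,G,y:[G[0]-d*np.cos(np.radians(P)),G[1],G[2]+d*np.sin(np.radians(P)),y,P]
        w=[[.49,-.259,.058,8.5,P],[.49,-.259,.21,8.5,P],[.46,-.1,.21,4,P],[.46,.217,.21,-3.4,P],[.53,.217,.21,-3.4,P],[.588,.217,.21,-3.4,P],[.588,.217,.168,-3.4,P],[.588,.217,.088,-3.4,P],[.5,.222,.088+.088,-3.4,P]]
        path(q,w); path(q,[w[0],[.40,-.273,.148,8.5,P]])
E
python3 track.py
```

```text
pitch 40
[-1.17  0.23  2.19  1.21  0.91 -0.64] 3.192191441784521e-25
[0.49, -0.259, 0.21, 8.5, 40] [-1.17 -0.11  2.12  0.98  1.11 -0.2 ] maxstep 0.04 cost 9.6e-19
[0.46, -0.1, 0.21, 4, 40] [-0.96 -0.59  2.42  0.91  0.99  0.14] maxstep 0.05 cost 3.5e-18
[0.46, 0.217, 0.21, -3.4, 40] [ 0.6  -0.32  2.27 -0.9   0.63  2.82] maxstep 0.36 cost 4.6e-04
[0.53, 0.217, 0.21, -3.4, 40] [ 0.48 -0.18  2.17 -0.9   0.53  2.77] maxstep 0.01 cost 4.4e-06
[0.588, 0.217, 0.21, -3.4, 40] [ 0.41 -0.06  2.07 -0.88  0.47  2.71] maxstep 0.01 cost 1.3e-24
[0.588, 0.217, 0.168, -3.4, 40] [ 0.4   0.    2.1  -0.98  0.41  2.82] maxstep 0.02 cost 2.2e-04
[0.588, 0.217, 0.088, -3.4, 40] [ 0.35  0.14  2.1  -0.99  0.29  2.82] maxstep 0.01 cost 6.5e-03
[0.5, 0.222, 0.176, -3.4, 40] [ 0.51 -0.18  2.23 -0.92  0.51  2.82] maxstep 0.03 cost 5.8e-03
[0.4, -0.273, 0.148, 8.5, 40] [-1.43 -0.07  2.24  0.96  1.21 -0.49] maxstep 0.03 cost 3.4e-20
pitch 45
[-1.12  0.19  2.17  1.09  0.86 -0.48] 4.026124402659638e-23
[0.49, -0.259, 0.21, 8.5, 45] [-1.12 -0.13  2.08  0.86  1.09 -0.07] maxstep 0.04 cost 6.6e-19
[0.46, -0.1, 0.21, 4,
[... 948 characters left out ...]
0.97  0.44] maxstep 0.05 cost 2.0e-24
[0.46, 0.217, 0.21, -3.4, 50] [ 0.52 -0.3   2.17 -0.54  0.74  2.45] maxstep 0.21 cost 5.6e-18
[0.53, 0.217, 0.21, -3.4, 50] [ 0.42 -0.16  2.06 -0.5   0.67  2.36] maxstep 0.01 cost 3.7e-25
[0.588, 0.217, 0.21, -3.4, 50] [ 0.37 -0.05  1.96 -0.47  0.63  2.29] maxstep 0.01 cost 2.9e-26
[0.588, 0.217, 0.168, -3.4, 50] [ 0.37  0.01  2.   -0.54  0.55  2.38] maxstep 0.01 cost 1.6e-23
[0.588, 0.217, 0.088, -3.4, 50] [ 0.37  0.16  2.05 -0.78  0.39  2.64] maxstep 0.03 cost 1.2e-17
[0.5, 0.222, 0.176, -3.4, 50] [ 0.47 -0.16  2.14 -0.59  0.63  2.49] maxstep 0.03 cost 1.4e-30
[0.4, -0.273, 0.148, 8.5, 50] [-1.3  -0.13  2.18  0.78  1.14 -0.24] maxstep 0.03 cost 2.1e-20
```

```bash
cat >> h.py <<'E'
def rel(G,yaw,pit=50):
    o=log();Rc=R.from_rotvec(o["tcp_rot"]);Rt=target(yaw,pit);pos=np.array(G)+.019*Rt.apply([0,0,1])
    print("shift",Rc.inv().apply(pos-o["tool_pos"]).round(4),"rot",np.degrees((Rc.inv()*Rt).as_rotvec()).round(2),"f",o["contact_force"].round(2),"t",o["clock"],"q",o["q"].round(2))
def G():
    o=arm.get_obs();Rc=R.from_rotvec(o["tcp_rot"]);z=Rc.apply([0,0,1])
    print("G",(o["tool_pos"]-.019*z).round(4),"yaw %.2f pitch %.2f"%(np.degrees(np.arctan2(z[1],z[0])),np.degrees(np.arcsin(-z[2]))),"roll %.2f"%np.degrees(np.arcsin(Rc.apply([0,1,0])[2])))
E
python3 fit.py; python3 - <<'E'
from h import *
c,s=np.cos(np.radians(50)),np.sin(np.radians(50));f=np.array([np.cos(np.radians(8.5)),np.sin(np.radians(8.5)),0])
for d in(.12,):
    g=np.array([.49,-.259,.06])-d*(c*f-[0,0,s]);print(g);rel(g,8.5)
E
```

```text
1.5707963267948966 [0.     0.2827 0.455  0.0941 0.4996 0.3749 0.0862] 6.80631912663987e-07 [0. 0. 0.]
[ 0.41371274 -0.27040121  0.15192533]
shift [-0.0658  0.0111  0.2067] rot [-8.28 -0.04  9.05] f [ 0.16 -0.33 -1.29] t 1.8 q [-1.48 -0.25  1.83  0.68  1.74 -0.21]
```

>>> jog_arm(
  moves=[
    [[0.9,-0.014,0.002,0.04,-2,0,2],[0.9,-0.028,0.005,0.08,-4,0,4],[0.9,-0.042,0.007,0.12,-6,0,6],[0.9,-0.056,0.009,0.16,-8.3,0,9],[0.9,-0.066,0.011,0.2,-8.3,0,9],[0.9,-0.066,0.011,0.207,-8.3,0,9],[0.9,-0.066,0.011,0.207,-8.3,0,9]],
  ],
)

```text
clock: 2.5
tool_pos: [0.4299, -0.2671, 0.1411]
tcp_rot: [-2.898, -0.238, -1.056]
contact_force: [0.6, -0.7, 0.3]
opening: 0.902
grasp_force: 0.0
```

```bash
python3 - <<'E'
from h import *
log();G();im,K,P,d=cam("wrist");np.savez("w1.npz",im=im,K=K,P=P);save("w1",im)
for n,X in [("can base",[.49,-.259,.03]),("bail",[.49,-.259,.19]),("lid",[.49,-.259,.126])]: print(n,proj(K,P,np.array(X)).round(1))
E
```

```text
G [ 0.4178 -0.269   0.1556] yaw 8.69 pitch 49.98 roll 0.46
can base [283.4 225.7]
bail [286.4 125.1]
lid [284.8 178.6]
```

View pics/w1.png

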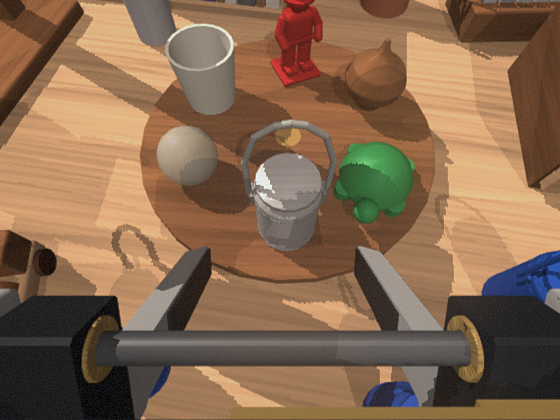

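The wrist view shows the can body around (287,205), its lid centre near (288,178) and its bail arch from x=245 to 334 with the top at (289,124). The ball is on the left, and the turtle's head is at (367,210), to the right.

```bash
python3 - <<'E'
from h import *
im=np.load("w1.npz")["im"];save("w1c",cv2.resize(im[110:260,230:350],(640,800)[:2] and (480,600),interpolation=cv2.INTER_CUBIC))
E
```

```text
(no output)
```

View pics/w1c.png

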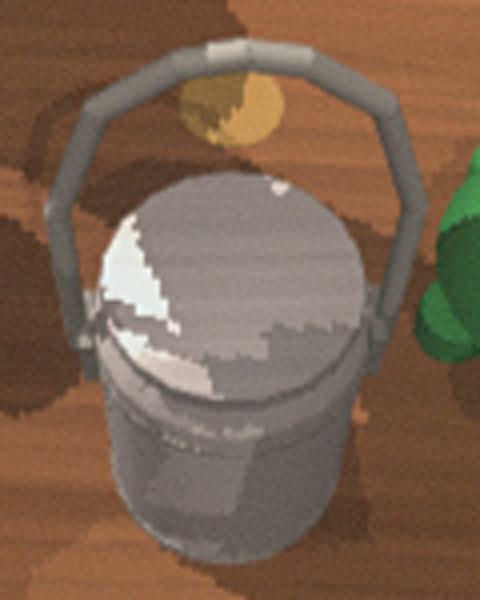

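```bash
python3 - <<'E'
from h import *
d=np.load("w1.npz");K,P=d["K"],d["P"]
f=lambda a,b,z:onz(K,P,230+a/4,110+b/4,z)
for n,l,r,z in [("bend",(60,210),(416,208),.148),("ear",(87,338),(374,332),.098),("arc",(97,108),(390,105),.176)]:
    a,b=f(*l,z),f(*r,z);v=a-b;print(n,((a+b)/2).round(4),"w",np.linalg.norm(v).round(4),"yaw",np.degrees(np.arctan2(-v[0],v[1])).round(2))
print("lid",f(232,288,.126).round(4),"top",f(252,54,.19).round(4),"base front",f(230,562,.03).round(4))
t=f(460,330,.05);print("turtle head",t.round(4))
E
```

```text
bend [ 0.4913 -0.262   0.148 ] w 0.0664 yaw 9.93
ear [ 0.4921 -0.2617  0.098 ] w 0.0636 yaw 10.85
arc [ 0.4927 -0.2619  0.176 ] w 0.0491 yaw 10.34
lid [ 0.4873 -0.262   0.126 ] top [ 0.4919 -0.2629  0.19  ] base front [ 0.4631 -0.2676  0.03  ]
turtle head [ 0.5299 -0.3183  0.05  ]
```

```bash
python3 - <<'E'
from h import *
Rt=target(10,50);z=Rt.apply([0,0,1])
for d in(.12,0): rel(np.array([.491,-.2615,.06])-d*z,10)
E
```

```text
shift [-0.0061  0.0033  0.0017] rot [ 1.03 -0.06 -0.22] f [-0.19 -0.81  0.52] t 2.55 q [-1.25 -0.13  2.16  0.78  1.12 -0.2 ]
shift [-0.0062  0.0011  0.1217] rot [ 1.03 -0.06 -0.22] f [-0.19 -0.81  0.52] t 2.55 q [-1.25 -0.13  2.16  0.78  1.12 -0.2 ]
```

>>> jog_arm(
  moves=[
    [[0.8,-0.006,0.003,0.002,1,0,0],[0.8,-0.006,0.003,0.002,1,0,0],[0.8,-0.006,0.003,0.02,1,0,0],[0.8,-0.006,0.002,0.04,1,0,0],[0.8,-0.006,0.002,0.06,1,0,0],[0.8,-0.006,0.002,0.06,1,0,0],[0.8,-0.006,0.002,0.06,1,0,0]],
  ],
)

```text
clock: 3.25
tool_pos: [0.4633, -0.2663, 0.0923]
tcp_rot: [-2.886, -0.244, -1.052]
contact_force: [-0.1, 0.1, 0.6]
opening: 0.795
grasp_force: 0.0
```

```bash
python3 - <<'E'
from h import *
G();rel([.491,-.2615,.06],10)
E
```

```text
G [ 0.4512 -0.2684  0.1069] yaw 9.89 pitch 49.93 roll -0.16
shift [ 0.0007 -0.      0.0619] rot [ 0.07 -0.07 -0.33] f [-0.12  0.15  0.59] t 3.25 q [-1.17  0.02  2.14  0.85  0.99 -0.26]
```

Accurate. Descend and close.

>>> jog_arm(
  moves=[
    [[0.8,0.001,0,0.02,0,0,0],[0.8,0.001,0,0.04,0,0,0],[0.8,0.001,0,0.055,0,0,0],[0.8,0.001,0,0.062,0,0,0],[0.8,0.001,0,0.062,0,0,0],[0.8,0.001,0,0.062,0,0,0]],
  ],
)

```text
clock: 3.85
tool_pos: [0.5034, -0.2594, 0.0457]
tcp_rot: [-2.886, -0.243, -1.053]
contact_force: [-0.1, -0.5, 0.8]
opening: 0.801
grasp_force: 0.0
```

```bash
python3 - <<'E'
from h import *
G();print(arm.get_obs()["contact_force"]);im,K,P,d=cam("wrist");save("w2",im[60:360,80:480])
E
```

```text
G [ 0.4914 -0.2615  0.0603] yaw 9.83 pitch 49.90 roll -0.12
[-0.09421618 -0.48380155  0.78053322]
```

View pics/w2.png

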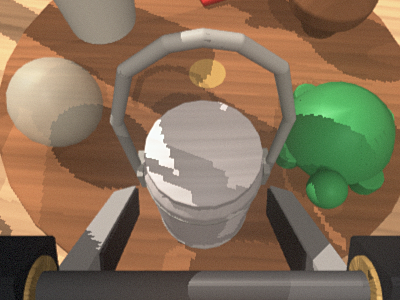

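The fingers straddle the can evenly, the tips clear the ears, and the turtle's head is free. Closing.

>>> jog_arm(
  moves=[
    [[0.72,0,0,0,0,0,0],[0.66,0,0,0,0,0,0],[0.62,0,0,0,0,0,0],[0.55,0,0,0,0,0,0],[0.5,0,0,0,0,0,0],[0.5,0,0,0,0,0,0],[0.5,0,0,0,0,0,0]],
  ],
)

```text
clock: 4.6
tool_pos: [0.5036, -0.2592, 0.0452]
tcp_rot: [-2.886, -0.243, -1.052]
contact_force: [-0.9, -2.2, 3.4]
opening: 0.602
grasp_force: 29.6
```

```bash
python3 - <<'E'
from h import *
G();o=arm.get_obs();print(o["contact_force"],o["moment"],o["grasp_force"],o["opening"]);
R_=R.from_rotvec(o["tcp_rot"]);print("up in tool",R_.inv().apply([0,0,1]).round(3))
E
```

```text
G [ 0.4915 -0.2613  0.0597] yaw 9.83 pitch 49.92 roll -0.13
[-0.94035648 -2.22149317  3.3638953 ] [-0.31567289  0.15932706 -0.29059328] 29.57110513144471 0.6015402854284186
up in tool [ 0.644 -0.002 -0.765]
```

>>> jog_arm(
  moves=[
    [[0.5,0.003,0,-0.004,0,0,0],[0.5,0.01,0,-0.011,0,0,0],[0.5,0.019,0,-0.023,0,0,0],[0.5,0.032,0,-0.038,0,0,0],[0.5,0.048,0,-0.057,0,0,0],[0.5,0.064,0,-0.076,0,0,0],[0.5,0.08,0,-0.095,0,0,0],[0.5,0.092,0,-0.11,0,0,0],[0.5,0.097,0,-0.115,0,0,0],[0.5,0.097,0,-0.115,0,0,0]],
  ],
)

```text
clock: 5.6
tool_pos: [0.5034, -0.2585, 0.1954]
tcp_rot: [-2.886, -0.245, -1.05]
contact_force: [-0.0, -0.3, -5.1]
opening: 0.603
grasp_force: 29.4
```

>>> jog_arm(
  moves=[
    [[0.5,0,0,0,0,0,0],[0.5,0,0,0,0,0,0],[0.5,0,0,0,0,0,0]],
  ],
)

```text
clock: 5.9
tool_pos: [0.5031, -0.258, 0.1936]
tcp_rot: [-2.884, -0.242, -1.048]
contact_force: [-0.4, -0.5, -6.1]
opening: 0.606
grasp_force: 29.4
```

```bash
python3 - <<'E'
from h import *
G();o=log();print(o["contact_force"],o["moment"],o["grasp_force"],o["opening"])
im,K,P,d=cam("wrist");np.savez("w3.npz",im=im,K=K,P=P)
rel([.46,-.1,.21],4);rel([.46,.06,.21],0)
print(R.from_rotvec(o["tcp_rot"]).as_matrix().round(3).tolist())
w=im[60:360,80:480]
s,K,P,d=cam("side");save("w3",np.hstack([w,cv2.resize(s[140:290,200:400],(400,300))]));np.savez("s3.npz",im=s,K=K,P=P)
E
python3 fit.py
```

```text
G [ 0.4911 -0.2602  0.2081] yaw 10.16 pitch 50.02 roll -0.36
[-0.44553042 -0.45500559 -6.06106348] [-0.21284596  1.0271959   0.00714985] 29.393744518692984 0.6060911556147452
shift [-0.0025 -0.162  -0.0029] rot [-3.93  0.02  4.17] f [-0.23  0.09 -6.09] t 5.95 q [-1.06 -0.11  2.01  0.75  1.1   0.03]
shift [ 0.0176 -0.3189  0.0151] rot [-6.5   0.03  7.23] f [-0.23  0.09 -6.09] t 5.95 q [-1.06 -0.11  2.01  0.75  1.1   0.03]
[[0.756, 0.169, 0.632], [0.125, -0.986, 0.113], [0.643, -0.006, -0.766]]
1.5707963267948966 [0.     0.2827 0.455  0.0941 0.4996 0.3749 0.0862] 2.3700987539232443e-07 [0. 0. 0. 0. 0. 0. 0. 0. 0. 0. 0.]
```

View pics/w3.png

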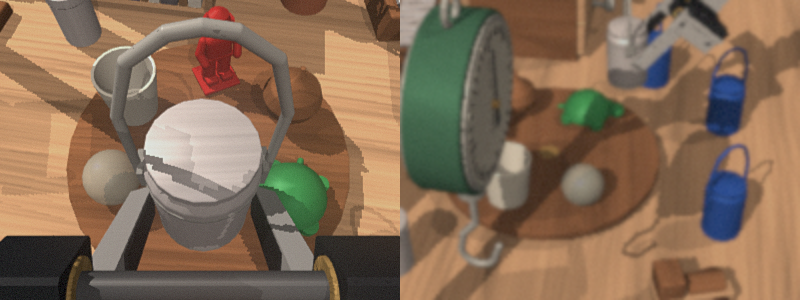

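The can is held and lifted clear, and the toys haven't moved. The bail top sits slightly higher in the image than before the grip, so I'll check whether the can tilted.

```bash
python3 - <<'E'
from h import *
a=cv2.imread("pics/w2.png")[:,:,::-1];d=np.load("w3.npz");b=d["im"][60:360,80:480];K,P=d["K"],d["P"]
for n,im in(("w2",a),("w3",b)):
    s=im.astype(int).max(2)-im.astype(int).min(2);m=(s<28).astype(np.uint8)
    for u in(185,195,205,215,225):
        c=np.where(m[5:75,u])[0]+5; print(n,u,c[:3],c[-3:],len(c))
    for v in(80,90,100):
        c=np.where(m[v,95:310])[0]+95;print(n,"row",v,c.min(),c.max(), [int(x) for x in c[np.where(np.diff(c)>3)[0]]][:3],[int(x) for x in c[1:][np.diff(c)>3]][-3:])
    for u in (190,200,210):
        c=np.where(m[85:290,u])[0]+85;print(n,"body col",u,c.min(),c[c<262].max())
E
```

```text
w2 185 [32 33 34] [47 48 49] 17
w2 195 [30 31 32] [46 47 48] 19
w2 205 [29 30 31] [45 46 47] 19
w2 215 [30 31 32] [45 46 47] 18
w2 225 [32 33 35] [47 48 49] 17
w2 row 80 115 290 [130] [276]
w2 row 90 114 291 [128] [278]
w2 row 100 113 293 [126, 201] [201, 280]
w2 body col 190 102 246
w2 body col 200 101 248
w2 body col 210 101 247
w3 185 [21 22 23] [36 37 38] 18
w3 195 [ 5  6 19] [35 36 37] 21
w3 205 [18 19 20] [34 35 36] 19
w3 215 [20 21 22] [35 36 37] 18
w3 225 [21 22 23] [36 37 38] 18
w3 row 80 95 289 [156] [275]
w3 row 90 98 290 [128, 132, 138] [138, 142, 277]
w3 row 100 104 292 [157, 210] [194, 279]
w3 body col 190 101 248
w3 body col 200 99 249
w3 body col 210 100 249
```

```bash
python3 - <<'E'
from h import *
o=arm.get_obs();d=np.load("w3.npz");K,P=d["K"],d["P"]
Rc=R.from_rotvec(o["tcp_rot"]);g=o["tool_pos"]-.019*Rc.apply([0,0,1])
f=Rc.apply([0,0,1]);f[2]=0;f/=np.linalg.norm(f);l=np.cross([0,0,1],f)
for off in(-.002,0,.002):
  for th in(0,2,4,6):
    t=np.radians(th);w=lambda x,z:g+f*(x*np.cos(t)+z*np.sin(t)+off)+np.array([0,0,1])*(z*np.cos(t)-x*np.sin(t))
    print(off,th,"bail top",(proj(K,P,w(0,.130))-[80,60]).round(1),"lid back",(proj(K,P,w(.0255,.066))-[80,60]).round(1),"base front",(proj(K,P,w(-.03,-.03))-[80,60]).round(1))
E
```

```text
-0.002 0 bail top [203.7  42.8] lid back [203.4 101.1] base front [204.4 252.5]
-0.002 2 bail top [203.5  30.3] lid back [203.4  98.2] base front [204.4 253.9]
-0.002 4 bail top [203.4  18.8] lid back [203.3  95.6] base front [204.5 255.2]
-0.002 6 bail top [203.2   8.3] lid back [203.3  93.1] base front [204.5 256.4]
0 0 bail top [203.6  37.1] lid back [203.4  97.6] base front [204.4 249.5]
0 2 bail top [203.4  24.9] lid back [203.3  94.8] base front [204.4 250.8]
0 4 bail top [203.3  13.6] lid back [203.3  92.2] base front [204.4 252.1]
0 6 bail top [203.2   3.3] lid back [203.3  89.8] base front [204.5 253.3]
0.002 0 bail top [203.5  31.6] lid back [203.3  94.1] base front [204.4 246.4]
0.002 2 bail top [203.4  19.5] lid back [203.3  91.4] base front [204.4 247.7]
0.002 4 bail top [203.3   8.5] lid back [203.3  88.8] base front [204.4 249. ]
0.002 6 bail top [203.1  -1.6] lid back [203.3  86.5] base front [204.4 250.2]
```

```bash
python3 - <<'E'
from h import *
rel([.46,-.02,.215],3,48.2)
from track import *
q=arm.get_obs()["q"]
path(q,[[.491,-.26,.208,10,50],[.46,-.02,.215,3,48.2],[.45,.212,.215,-3.4,48.2],[.588,.212,.21,-3.4,48.2],[.588,.212,.17,-3.4,48.2],[.588,.212,.095,-3.4,48.2],[.588,.212,.087,-3.4,48.2]],20)
E
```

```text
shift [ 0.0112 -0.2409  0.0024] rot [-4.63  1.8   4.88] f [-0.48 -0.14 -6.04] t 6.0 q [-1.06 -0.11  2.01  0.75  1.1   0.03]
[0.46, -0.02, 0.215, 3, 48.2] [-0.54 -0.64  2.36  0.51  0.85  0.75] maxstep 0.07 cost 2.2e-23
[0.45, 0.212, 0.215, -3.4, 48.2] [ 0.53 -0.35  2.2  -0.59  0.74  2.49] maxstep 0.1 cost 1.4e-21
[0.588, 0.212, 0.21, -3.4, 48.2] [ 0.36 -0.06  1.98 -0.51  0.59  2.33] maxstep 0.01 cost 1.1e-22
[0.588, 0.212, 0.17, -3.4, 48.2] [ 0.36 -0.    2.02 -0.59  0.51  2.43] maxstep 0.01 cost 2.1e-26
[0.588, 0.212, 0.095, -3.4, 48.2] [ 0.36  0.14  2.07 -0.86  0.37  2.72] maxstep 0.02 cost 8.8e-19
[0.588, 0.212, 0.087, -3.4, 48.2] [ 0.36  0.16  2.07 -0.9   0.36  2.76] maxstep 0.0 cost 1.1e-18
```

>>> jog_arm(
  moves=[
    [[0.5,0,-0.012,0,-0.2,0.1,0.2],[0.5,0.002,-0.036,0,-0.7,0.3,0.7],[0.5,0.003,-0.064,0.001,-1.2,0.5,1.3],[0.5,0.005,-0.096,0.001,-1.8,0.7,1.9],[0.5,0.006,-0.128,0.001,-2.4,1.0,2.6],[0.5,0.008,-0.16,0.002,-3.1,1.2,3.2],[0.5,0.009,-0.192,0.002,-3.7,1.4,3.9],[0.5,0.01,-0.22,0.002,-4.2,1.6,4.5],[0.5,0.011,-0.237,0.002,-4.6,1.8,4.8],[0.5,0.011,-0.241,0.002,-4.6,1.8,4.9]],
  ],
)

```text
clock: 7.0
tool_pos: [0.4707, -0.0155, 0.1999]
tcp_rot: [-2.913, -0.083, -1.111]
contact_force: [0.6, 0.8, -6.6]
opening: 0.602
grasp_force: 29.4
```

```bash
python3 - <<'E'
from h import *
G();rel([.45,.212,.215],-3.4,48.2)
E
```

```text
G [ 0.458  -0.0162  0.2141] yaw 3.44 pitch 48.25 roll -0.11
shift [ 0.0042 -0.2268  0.003 ] rot [-4.56  0.05  4.94] f [ 0.57  0.8  -6.56] t 7.0 q [-0.53 -0.65  2.36  0.52  0.86  0.75]
```

>>> jog_arm(
  moves=[
    [[0.5,0,-0.01,0,-0.2,0,0.2],[0.5,0.001,-0.028,0,-0.6,0,0.6],[0.5,0.001,-0.048,0.001,-1,0,1.1],[0.5,0.002,-0.068,0.001,-1.4,0,1.5],[0.5,0.002,-0.088,0.001,-1.8,0,2],[0.5,0.002,-0.108,0.002,-2.2,0,2.4],[0.5,0.003,-0.128,0.002,-2.6,0,2.8],[0.5,0.003,-0.148,0.002,-3,0,3.2],[0.5,0.003,-0.162,0.002,-3.3,0,3.5],[0.5,0.003,-0.17,0.002,-3.4,0,3.7]],
  ],
)

```text
clock: 8.0
tool_pos: [0.4656, 0.1516, 0.2]
tcp_rot: [2.925, -0.052, 1.11]
contact_force: [-1.0, 0.8, -5.9]
opening: 0.602
grasp_force: 29.4
```

>>> jog_arm(
  moves=[
    [[0.5,0,-0.018,0,-0.4,0,0.4],[0.5,0.001,-0.036,0,-0.8,0,0.8],[0.5,0.001,-0.05,0.001,-1.1,0,1.2],[0.5,0.001,-0.056,0.001,-1.2,0,1.3],[0.5,0.001,-0.056,0.001,-1.2,0,1.3],[0.5,0.001,-0.056,0.001,-1.2,0,1.3]],
  ],
)

```text
clock: 8.6
tool_pos: [0.4698, 0.2057, 0.2004]
tcp_rot: [2.91, -0.097, 1.108]
contact_force: [-0.5, 0.9, -6.6]
opening: 0.602
grasp_force: 29.4
```

```bash
python3 - <<'E'
from h import *
G();rel([.45,.212,.215],-3.4,48.2)
im,K,P,d=cam("wrist");np.savez("w4.npz",im=im,K=K,P=P)
s,Ks,Ps,d=cam("side");np.savez("s4.npz",im=s,K=Ks,P=Ps)
for n,X in [("seat",[.588,.215,.3]),("tip",[.567,.216,.327])]: print(n,proj(K,P,np.array(X)).round(1),proj(Ks,Ps,np.array(X)).round(1))
save("w4",np.hstack([im[0:300,80:480],cv2.resize(s[190:310,180:340],(400,300),interpolation=cv2.INTER_CUBIC)]))
E
```

```text
G [0.4572 0.2066 0.2146] yaw -4.02 pitch 48.32 roll 0.12
shift [-0.0053 -0.0051 -0.0053] rot [ 0.41  0.12 -0.27] f [-0.5   0.87 -6.65] t 8.6 q [ 0.51 -0.34  2.19 -0.58  0.73  2.48]
seat [253.9 -12.4] [243.6 266.1]
tip [248.9 -47.9] [253.3 258.1]
```

View pics/w4.png

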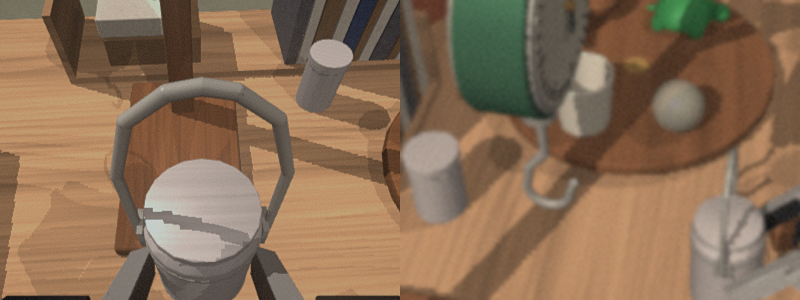

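```bash
python3 - <<'E'
from h import *
d=np.load("w4.npz");im,K,P=d["im"],d["K"],d["P"]
g=cv2.GaussianBlur(im,(0,0),1).astype(float)[:,:,1]
def fitx(rows,lo,hi,sg,z):
    p=np.array([(lo+np.argmax(sg*np.diff(g[v,lo:hi]))+.5,v) for v in rows],np.float32)
    vx,vy,x0,y0=cv2.fitLine(p,cv2.DIST_HUBER,0,.01,.01).ravel();r=np.abs((p-[x0,y0])@[-vy,vx])
    u=lambda v:x0+vx/vy*(v-y0)
    a,b=onz(K,P,u(rows[0]),rows[0],z),onz(K,P,u(rows[-1]),rows[-1],z);w=(a-b)*np.sign((a-b)[0])
    print(np.median(r).round(2),u(rows[0]).round(1),u(rows[-1]).round(1),a.round(4),b.round(4),"yaw",np.degrees(np.arctan2(w[1],w[0])).round(2));return a,b
print("left");L=fitx(range(205,245),190,212,-1,.022)
print("left hi");fitx(range(88,110),202,222,-1,.022)
print("right");fitx(range(90,120),308,330,1,.022)
# front-left corner & post edges (vertical): rows 20..60
for rows in(range(20,70),):
    a=[235+np.argmax(-np.diff(g[v,235:255]))+.5 for v in rows];b=[262+np.argmax(np.diff(g[v,262:285]))+.5 for v in rows];print("post",np.median(a),np.median(b),a[0],a[-1],b[0],b[-1])
print("front left corner",onz(K,P,198.5,249,.022).round(4))
# hook, side picture: crop scale 2.5 from (180,190)
S=np.load("s4.npz");k=(S["K"],S["P"])
c=lambda a,b:(180+(a-400)/2.5,190+b/2.5)
for n,a,b,z in [("bowl bottom mid",548,202,.2965),("seat inner",548,196.5,.3),("tip top",573,180,.329),("rod",542,125,.352),("back",532,180,.315)]: print(n,np.round(c(a,b),1),onz(*k,*c(a,b),z).round(4))
E
```

```text
left
0.24 198.6 194.0 [0.6037 0.3097 0.022 ] [0.5475 0.3128 0.022 ] yaw -3.15
left hi
0.31 211.0 209.1 [0.8229 0.2994 0.022 ] [0.7766 0.301  0.022 ] yaw -2.02
right
2.59 319.9 316.1 [0.8067 0.1209 0.022 ] [0.7448 0.1343 0.022 ] yaw -12.26
post 245.5 280.5 241.5 246.5 278.5 272.5
front left corner [0.5403 0.3069 0.022 ]
bowl bottom mid [239.2 270.8] [0.5947 0.2249 0.2965]
seat inner [239.2 268.6] [0.595  0.2224 0.3   ]
tip top [249.2 262. ] [0.5721 0.2287 0.329 ]
rod [236.8 240. ] [0.6013 0.1972 0.352 ]
back [232.8 262. ] [0.6068 0.2206 0.315 ]
```

The left half of the picture shows the can in the grip with the foot board and post behind it; the hook is above the frame. The right half shows the hook at side (239,270), with its tip at (249,262). I'll raise the arm so the wrist camera sees the hook and use that to measure its y more precisely.

>>> jog_arm(
  moves=[
    [[0.5,0.007,0,-0.008,0,0,0],[0.5,0.02,0,-0.022,0,0,0],[0.5,0.034,0,-0.038,0,0,0],[0.5,0.048,0,-0.054,0,0,0],[0.5,0.053,0,-0.06,0,0,0],[0.5,0.053,0,-0.06,0,0,0],[0.5,0.053,0,-0.06,0,0,0]],
  ],
)

```text
clock: 9.4
tool_pos: [0.4694, 0.2058, 0.2806]
tcp_rot: [2.909, -0.096, 1.109]
contact_force: [0.0, -0.4, -6.9]
opening: 0.602
grasp_force: 29.4
```

```bash
python3 - <<'E'
from h import *
G();im,K,P,d=cam("wrist");np.savez("w5.npz",im=im,K=K,P=P)
for n,X in [("seat",[.59,.224,.3]),("tip",[.569,.225,.329]),("bail",[.457,.207,.424])]: print(n,proj(K,P,np.array(X)).round(1))
save("w5",cv2.resize(im[0:240,120:440],(800,600),interpolation=cv2.INTER_CUBIC))
E
```

```text
G [0.4568 0.2067 0.2948] yaw -4.04 pitch 48.24 roll 0.18
seat [250.4  94.5]
tip [246.1  83.7]
bail [286.   89.5]
```

View pics/w5.png

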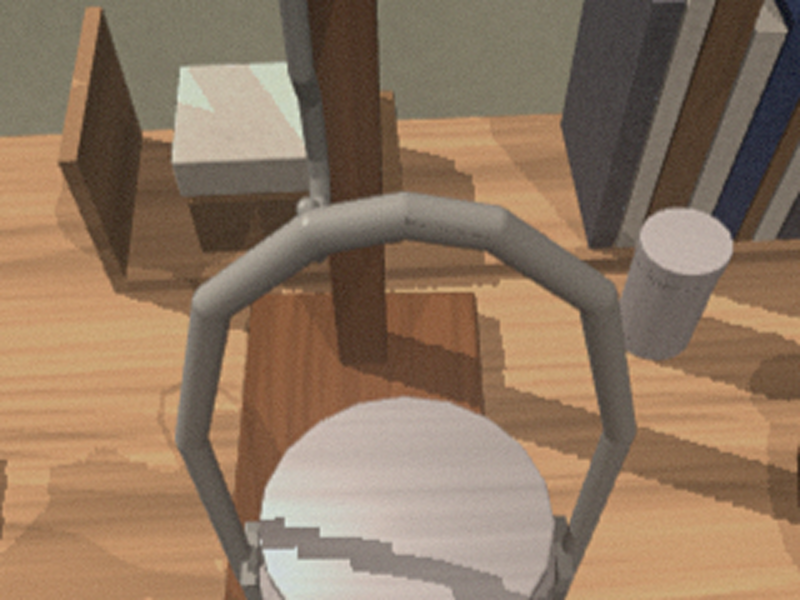

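The hook is visible behind the bail: tip at crop (307,203), i.e. image (243,81), and the lower bend of the rod at crop (302,82), i.e. image (241,33). The post stands behind it.

```bash
python3 - <<'E'
from h import *
d=np.load("w5.npz");im,K,P=d["im"],d["K"],d["P"]
c=lambda a,b:(120+a/2.5,b/2.5)
for n,a,b,z in [("tip centre",307,210,.326),("tip top",307,198,.329),("rod bend",302,80,.352),("rod",289,10,.37),("back bar",320,195,.325)]: print(n,onz(K,P,*c(a,b),z).round(4))
# post foot front edge, z=.022 ; board left edge, right edge
for n,a,b in [("postL",341,362),("postR",386,362),("boardL1",247,330),("boardL2",236,480),("boardR1",474,300),("boardR2",483,405),("back L",250,294),("back R",472,294)]: print(n,onz(K,P,*c(a,b),.022).round(4))
print("lid",onz(K,P,*c(407,497),.2948+.066).round(4),"bail mid",onz(K,P,*c(406,222),.2948+.13).round(4), "bend mid",onz(K,P,*c((193+621)/2,434),.2948+.088).round(4))
# triangulate tip w/ side
S=np.load("s4.npz");print("tri tip",two(ray(K,P,*c(307,205)),ray(S["K"],S["P"],249.2,262.5)))
print("tri bend",two(ray(K,P,*c(302,80)),ray(S["K"],S["P"],180+(548-400)/2.5,190+152/2.5)))
E
```

```text
tip centre [0.5723 0.2276 0.326 ]
tip top [0.5736 0.2272 0.329 ]
rod bend [0.5905 0.2259 0.352 ]
rod [0.5902 0.2271 0.37  ]
back bar [0.5793 0.2239 0.325 ]
postL [0.7659 0.232  0.022 ]
postR [0.7638 0.1998 0.022 ]
boardL1 [0.7998 0.3    0.022 ]
boardL2 [0.6718 0.3047 0.022 ]
boardR1 [0.8181 0.1305 0.022 ]
boardR2 [0.7217 0.1343 0.022 ]
back L [0.8347 0.2984 0.022 ]
back R [0.8241 0.1313 0.022 ]
lid [0.4583 0.2075 0.3608] bail mid [0.4564 0.208  0.4248] bend mid [0.4571 0.2077 0.3828]
tri tip (array([0.57260799, 0.22764343, 0.32698581]), np.float64(0.0008545472421915952))
tri bend (array([0.58985111, 0.22563688, 0.3528339 ]), np.float64(0.0008255319511006867))
```

```bash
python3 - <<'E'
from h import *
G();rel([.52,.2294,.211],-3.1,48.2)
E
```

```text
G [0.4565 0.2066 0.294 ] yaw -4.09 pitch 48.30 roll 0.23
shift [-0.0089 -0.0275  0.103 ] rot [ 0.66  0.1  -0.39] f [ 0.45 -0.   -5.85] t 9.45 q [ 0.51 -0.43  2.08 -0.49  0.91  2.34]
```

>>> jog_arm(
  moves=[
    [[0.5,-0.001,-0.003,0.01,0.1,0,0],[0.5,-0.002,-0.008,0.03,0.2,0,-0.1],[0.5,-0.004,-0.013,0.05,0.3,0,-0.2],[0.5,-0.006,-0.019,0.07,0.4,0,-0.3],[0.5,-0.008,-0.024,0.09,0.6,0.1,-0.4],[0.5,-0.009,-0.0275,0.1,0.7,0.1,-0.4],[0.5,-0.009,-0.0275,0.103,0.7,0.1,-0.4],[0.5,-0.009,-0.0275,0.103,0.7,0.1,-0.4],[0.5,-0.009,-0.0275,0.103,0.7,0.1,-0.4]],
  ],
)

```text
clock: 10.35
tool_pos: [0.534, 0.2297, 0.1997]
tcp_rot: [2.916, -0.078, 1.12]
contact_force: [0.2, 0.0, -6.1]
opening: 0.606
grasp_force: 29.4
```

```bash
python3 - <<'E'
from h import *
G()
for g in ([.52,.2294,.211],[.545,.228,.2095],[.569,.2267,.208],[.580,.2262,.203],[.588,.2257,.195],[.592,.2255,.1765]): rel(g,-3.1,48.2)
E
```

```text
G [0.5213 0.2303 0.2139] yaw -2.88 pitch 47.97 roll -0.12
shift [-0.0029  0.001   0.0013] rot [-0.15 -0.23 -0.02] f [ 0.25  0.05 -6.07] t 10.35 q [ 0.47 -0.17  2.08 -0.58  0.66  2.46]
shift [0.0147 0.0011 0.0192] rot [-0.15 -0.23 -0.02] f [ 0.25  0.05 -6.07] t 10.35 q [ 0.47 -0.17  2.08 -0.58  0.66  2.46]
shift [0.0315 0.0012 0.0364] rot [-0.15 -0.23 -0.02] f [ 0.25  0.05 -6.07] t 10.35 q [ 0.47 -0.17  2.08 -0.58  0.66  2.46]
shift [0.0364 0.0011 0.0474] rot [-0.15 -0.23 -0.02] f [ 0.25  0.05 -6.07] t 10.35 q [ 0.47 -0.17  2.08 -0.58  0.66  2.46]
shift [0.037  0.0012 0.0588] rot [-0.15 -0.23 -0.02] f [ 0.25  0.05 -6.07] t 10.35 q [ 0.47 -0.17  2.08 -0.58  0.66  2.46]
shift [0.0275 0.0012 0.0752] rot [-0.15 -0.23 -0.02] f [ 0.25  0.05 -6.07] t 10.35 q [ 0.47 -0.17  2.08 -0.58  0.66  2.46]
```

>>> jog_arm(
  moves=[
    [[0.5,0.004,0.001,0.006,-0.1,-0.2,0],[0.5,0.009,0.001,0.012,-0.1,-0.2,0],[0.5,0.0147,0.001,0.019,-0.1,-0.2,0],[0.5,0.0147,0.001,0.019,-0.1,-0.2,0],[0.5,0.0147,0.001,0.019,-0.1,-0.2,0],[0.5,0.0147,0.001,0.019,-0.1,-0.2,0]],
  ],
)

```text
clock: 10.95
tool_pos: [0.5571, 0.2271, 0.1944]
tcp_rot: [2.917, -0.079, 1.112]
contact_force: [0.3, 0.4, -5.9]
opening: 0.603
grasp_force: 29.4
```

```bash
python3 - <<'E'
from h import *
G()
for g in ([.545,.228,.2095],[.569,.2267,.208],[.580,.2262,.203],[.588,.2257,.195],[.592,.2255,.1765]): rel(g,-3.1,48.2)
s,K,P,d=cam("side");np.savez("s6.npz",im=s,K=K,P=P);save("s6",cv2.resize(s[200:320,190:350],(800,600),interpolation=cv2.INTER_CUBIC))
g=np.array([.545,.2285,.2095]);print("expected bail px",proj(K,P,g+[0,0,.13]),"tip",proj(K,P,np.array([.5725,.2276,.327])))
E
```

```text
G [0.5445 0.2277 0.2085] yaw -3.10 pitch 48.27 roll -0.01
shift [ 0.001  -0.0003 -0.0004] rot [-0.    0.07 -0.01] f [ 0.3   0.4  -5.87] t 10.95 q [ 0.44 -0.12  2.04 -0.56  0.63  2.43]
shift [ 0.0179 -0.0003  0.0167] rot [-0.    0.07 -0.01] f [ 0.3   0.4  -5.87] t 10.95 q [ 0.44 -0.12  2.04 -0.56  0.63  2.43]
shift [ 0.0228 -0.0004  0.0278] rot [-0.    0.07 -0.01] f [ 0.3   0.4  -5.87] t 10.95 q [ 0.44 -0.12  2.04 -0.56  0.63  2.43]
shift [ 0.0235 -0.0003  0.0391] rot [-0.    0.07 -0.01] f [ 0.3   0.4  -5.87] t 10.95 q [ 0.44 -0.12  2.04 -0.56  0.63  2.43]
shift [ 0.0142 -0.0003  0.0556] rot [-0.    0.07 -0.01] f [ 0.3   0.4  -5.87] t 10.95 q [ 0.44 -0.12  2.04 -0.56  0.63  2.43]
expected bail px [263.20785862 259.56728619] tip [249.149106   262.28419961]
```

View pics/s6.png

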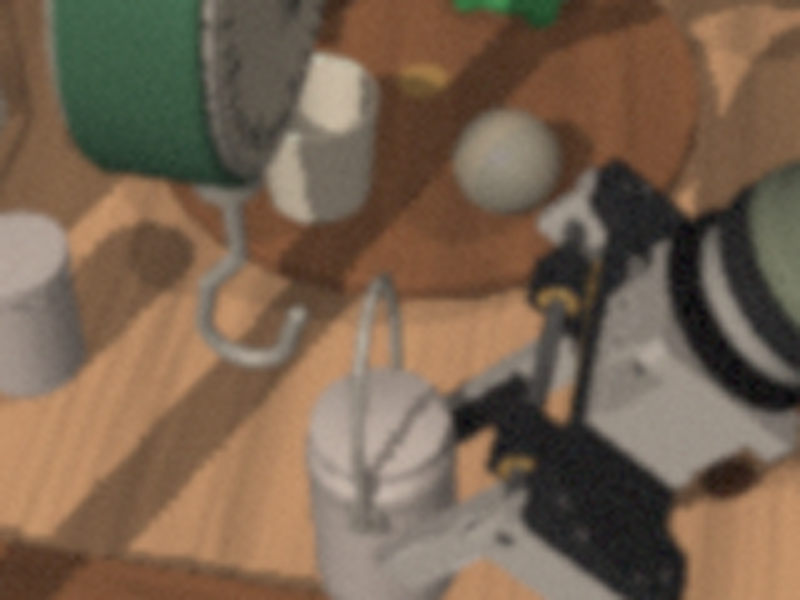

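The bail is at crop (378,287), i.e. side (265.5,257.5). That is 2–3 px from where I expected it, robot-side of the tip at (249.4,262.4) and a little above it. The can is upright and the lid is below the hook, so I'm going in over the tip.

>>> jog_arm(
  moves=[
    [[0.5,0.005,0,0.005,0,0,0],[0.5,0.01,0,0.01,0,0,0],[0.5,0.015,0,0.014,0,0,0],[0.5,0.018,0,0.018,0,0,0],[0.5,0.021,0,0.023,0,0,0],[0.5,0.023,0,0.028,0,0,0],[0.5,0.0235,0,0.034,0,0,0],[0.5,0.0235,0,0.039,0,0,0],[0.5,0.0235,0,0.039,0,0,0]],
  ],
)

```text
clock: 11.9
tool_pos: [0.6004, 0.2244, 0.1798]
tcp_rot: [2.917, -0.079, 1.109]
contact_force: [0.9, 0.2, -6.4]
opening: 0.602
grasp_force: 29.4
```

```bash
python3 - <<'E'
from h import *
G()
for g in ([.588,.2257,.195],[.592,.2255,.1765]): rel(g,-3.1,48.2)
s,K,P,d=cam("side");w,Kw,Pw,_=cam("wrist");np.savez("s7.npz",im=s,K=K,P=P)
save("s7",np.hstack([cv2.resize(s[220:310,200:320],(400,300),interpolation=cv2.INTER_CUBIC),w[0:300,80:480]]))
E
```

```text
G [0.5878 0.2251 0.194 ] yaw -3.16 pitch 48.35 roll 0.03
shift [ 0.0008 -0.0006 -0.0007] rot [0.04 0.15 0.  ] f [ 0.94  0.24 -6.38] t 11.9 q [ 0.39 -0.02  1.98 -0.56  0.57  2.39]
shift [-0.0085 -0.0006  0.0158] rot [0.04 0.15 0.  ] f [ 0.94  0.24 -6.38] t 11.9 q [ 0.39 -0.02  1.98 -0.56  0.57  2.39]
```

View pics/s7.png

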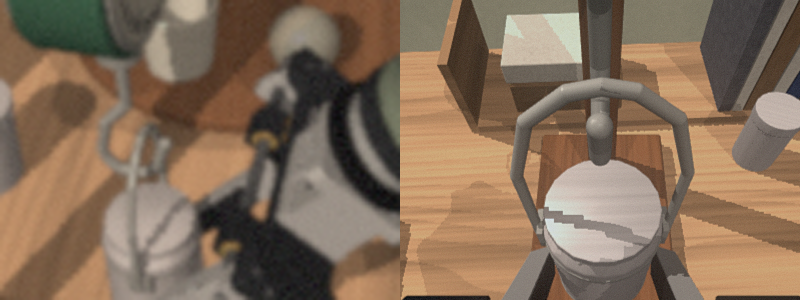

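The left half shows the bail inside the hook's mouth. In the right half the tip at (600,128) stands robot-side of the wire, inside the window and centred under the arch. Next I lower it into the bowl.

>>> jog_arm(
  moves=[
    [[0.5,-0.0005,-0.0006,0.0035,0,0,0],[0.5,-0.002,-0.0006,0.007,0,0,0],[0.5,-0.004,-0.0006,0.01,0,0.1,0],[0.5,-0.006,-0.0006,0.013,0,0.1,0],[0.5,-0.0075,-0.0006,0.015,0,0.1,0],[0.5,-0.0085,-0.0006,0.016,0,0.1,0],[0.5,-0.0085,-0.0006,0.016,0,0.1,0],[0.5,-0.0085,-0.0006,0.016,0,0.1,0]],
  ],
)

```text
clock: 12.8
tool_pos: [0.6052, 0.2253, 0.1638]
tcp_rot: [2.916, -0.079, 1.116]
contact_force: [1.0, 0.2, -5.7]
opening: 0.603
grasp_force: 29.4
```

```bash
python3 - <<'E'
from h import *
G()
for g in ([.592,.2255,.1725],[.592,.2255,.1565],): rel(g,-3.1,48.2)
E
```

```text
G [0.5925 0.226  0.1779] yaw -3.06 pitch 48.12 roll -0.03
shift [-0.004   0.0005  0.0037] rot [-0.03 -0.08 -0.01] f [ 0.99  0.23 -5.66] t 12.8 q [ 0.39  0.01  1.99 -0.59  0.54  2.44]
shift [-0.0147  0.0006  0.0156] rot [-0.03 -0.08 -0.01] f [ 0.99  0.23 -5.66] t 12.8 q [ 0.39  0.01  1.99 -0.59  0.54  2.44]
```

>>> jog_arm(
  moves=[
    [[0.5,-0.001,0,0.0012,0,0,0],[0.5,-0.002,0,0.0025,0,0,0],[0.5,-0.0035,0,0.0038,0,0,0],[0.5,-0.005,0,0.0053,0,0,0],[0.5,-0.0065,0,0.0068,0,0,0],[0.5,-0.008,0,0.0083,0,0,0],[0.5,-0.0095,0,0.01,0,0,0],[0.5,-0.011,0,0.0117,0,0,0],[0.5,-0.0125,0,0.0133,0,0,0],[0.5,-0.0145,0,0.0155,0,0,0]],
  ],
)

```text
clock: 13.8
tool_pos: [0.605, 0.2255, 0.1427]
tcp_rot: [2.916, -0.079, 1.117]
contact_force: [0.6, -0.3, -4.5]
opening: 0.603
grasp_force: 29.4
```

```bash
python3 - <<'E'
from h import *
G();o=arm.get_obs();print(o["moment"])
for g in ([.592,.2255,.1365],): rel(g,-3.1,48.2)
E
```

```text
G [0.5924 0.2261 0.1569] yaw -3.04 pitch 48.08 roll -0.05
[0.09147499 0.86491423 0.00246338]
shift [-0.0139  0.0007  0.0149] rot [-0.04 -0.12 -0.02] f [ 0.61 -0.26 -4.46] t 13.8 q [ 0.39  0.04  2.01 -0.65  0.49  2.5 ]
```

>>> jog_arm(
  moves=[
    [[0.5,-0.0014,0,0.0015,0,0,0],[0.5,-0.0028,0,0.003,0,0,0],[0.5,-0.0042,0,0.0045,0,0,0],[0.5,-0.0056,0,0.006,0,0,0],[0.5,-0.007,0,0.0075,0,0,0],[0.5,-0.0084,0,0.009,0,0,0],[0.5,-0.0098,0,0.0105,0,0,0],[0.5,-0.0112,0,0.012,0,0,0],[0.5,-0.0126,0,0.0135,0,0,0],[0.5,-0.014,0,0.015,0,0,0]],
  ],
)

```text
clock: 14.8
tool_pos: [0.6045, 0.2254, 0.1221]
tcp_rot: [2.916, -0.079, 1.116]
contact_force: [0.4, 0.0, -2.2]
opening: 0.605
grasp_force: 29.4
```

```bash
python3 - <<'E'
from h import *
G();o=arm.get_obs();print(o["moment"])
for g in ([.592,.2255,.1165],): rel(g,-3.1,48.2)
E
```

```text
G [0.5919 0.2261 0.1362] yaw -3.04 pitch 48.10 roll -0.04
[ 0.03690241  0.66038081 -0.07219178]
shift [-0.0131  0.0006  0.0148] rot [-0.04 -0.1  -0.02] f [ 0.36  0.   -2.25] t 14.8 q [ 0.39  0.08  2.02 -0.71  0.46  2.57]
```

>>> jog_arm(
  moves=[
    [[0.5,-0.0013,0,0.0015,0,0,0],[0.5,-0.0026,0,0.003,0,0,0],[0.5,-0.004,0,0.0045,0,0,0],[0.5,-0.0053,0,0.006,0,0,0],[0.5,-0.0066,0,0.0075,0,0,0],[0.5,-0.008,0,0.009,0,0,0],[0.5,-0.0093,0,0.0105,0,0,0],[0.5,-0.0106,0,0.012,0,0,0],[0.5,-0.012,0,0.0135,0,0,0],[0.5,-0.0131,0,0.0148,0,0,0]],
  ],
)

```text
clock: 15.8
tool_pos: [0.6046, 0.2254, 0.1022]
tcp_rot: [2.916, -0.079, 1.116]
contact_force: [0.3, -1.1, -1.4]
opening: 0.606
grasp_force: 29.4
```

>>> jog_arm(
  moves=[
    [[0.5,0,0,0,0,0,0],[0.5,0,0,0,0,0,0]],
  ],
)

```text
clock: 16.0
tool_pos: [0.6045, 0.2254, 0.1023]
tcp_rot: [2.916, -0.079, 1.116]
contact_force: [-0.3, 0.1, -0.2]
opening: 0.601
grasp_force: 29.4
```

```bash
python3 - <<'E'
from h import *
G();F=[]
for i in range(8): read_camera("top");o=arm.get_obs();F.append(np.r_[o["contact_force"],o["moment"]])
print(np.mean(F,0).round(2),np.std(F,0).round(2),o["clock"])
for g in ([.592,.2255,.1085],): rel(g,-3.1,48.2)
E
```

```text
G [0.5918 0.2261 0.1165] yaw -3.05 pitch 48.12 roll -0.03
[ 0.37 -0.28 -1.08  0.06  0.38  0.  ] [0.48 0.46 0.49 0.03 0.03 0.03] 16.4
shift [-0.0051  0.0006  0.0061] rot [-0.03 -0.08 -0.01] f [ 0.55 -0.19 -0.77] t 16.4 q [ 0.39  0.12  2.04 -0.78  0.42  2.64]
```

>>> jog_arm(
  moves=[
    [[0.5,-0.001,0,0.0012,0,0,0],[0.5,-0.002,0,0.0024,0,0,0],[0.5,-0.003,0,0.0036,0,0,0],[0.5,-0.004,0,0.0048,0,0,0],[0.5,-0.005,0,0.006,0,0,0],[0.5,-0.005,0,0.006,0,0,0],[0.5,-0.005,0,0.006,0,0,0]],
  ],
)

```text
clock: 17.1
tool_pos: [0.6047, 0.2254, 0.0944]
tcp_rot: [2.916, -0.079, 1.116]
contact_force: [1.0, 0.5, 0.4]
opening: 0.604
grasp_force: 29.4
```

```bash
python3 - <<'E'
from h import *
G();F=[]
for i in range(24): read_camera("top");o=arm.get_obs();F.append(np.r_[o["contact_force"],o["moment"]])
print(np.mean(F,0).round(2),np.std(F,0).round(2),o["clock"])
for g in ([.592,.2255,.1045],[.592,.2255,.1035]): rel(g,-3.1,48.2)
E
```

```text
G [0.5921 0.2261 0.1086] yaw -3.06 pitch 48.13 roll -0.03
[0.55 0.06 0.   0.04 0.29 0.02] [0.47 0.49 0.5  0.02 0.02 0.03] 18.3
shift [-0.0026  0.0005  0.003 ] rot [-0.02 -0.06 -0.01] f [ 0.35 -1.12 -0.52] t 18.3 q [ 0.39  0.13  2.04 -0.81  0.41  2.68]
shift [-0.0033  0.0005  0.0037] rot [-0.02 -0.06 -0.01] f [ 0.35 -1.12 -0.52] t 18.3 q [ 0.39  0.13  2.04 -0.81  0.41  2.68]
```

>>> jog_arm(
  moves=[
    [[0.5,-0.0006,0,0.0008,0,0,0],[0.5,-0.0013,0,0.0015,0,0,0],[0.5,-0.0013,0,0.0015,0,0,0],[0.5,-0.0013,0,0.0015,0,0,0]],
  ],
)

```text
clock: 18.7
tool_pos: [0.6046, 0.2253, 0.0923]
tcp_rot: [2.916, -0.079, 1.115]
contact_force: [0.9, -0.4, 0.5]
opening: 0.601
grasp_force: 29.4
```

>>> jog_arm(
  moves=[
    [[0.595,0,0,0,0,0,0],[0.605,0,0,0,0,0,0],[0.615,0,0,0,0,0,0],[0.625,0,0,0,0,0,0],[0.64,0,0,0,0,0,0],[0.66,0,0,0,0,0,0],[0.7,0,0,0,0,0,0],[0.76,0,0,0,0,0,0],[0.82,0,0,0,0,0,0],[0.88,0,0,0,0,0,0]],
  ],
)

```text
clock: 19.7
tool_pos: [0.6047, 0.2253, 0.0924]
tcp_rot: [2.916, -0.079, 1.115]
contact_force: [0.2, -0.3, -0.4]
opening: 0.861
grasp_force: 0.0
```

```bash
python3 - <<'E'
from h import *
G();F=[]
for i in range(3):
    read_camera("top");o=arm.get_obs();F.append(np.r_[o["contact_force"],o["moment"]])
print(np.mean(F,0).round(2),o["clock"],o["opening"],o["grasp_force"])
s,K,P,d=cam("side")
a=np.load("s7.npz")["im"]
save("s8",s)
# motion check: difference of two side frames .4 s apart
for i in range(7): read_camera("top")
s2=cam("side")[0];print("diff",np.abs(cv2.blur(s2[200:400,180:340].astype(np.float32),(3,3))-cv2.blur(s[200:400,180:340].astype(np.float32),(3,3))).max())
E
```

```text
G [0.592  0.226  0.1065] yaw -3.07 pitch 48.13 roll -0.02
[ 0.24  0.31 -0.06  0.03  0.34 -0.  ] 19.85 0.8773520831871102 0.0
diff 6.5555573
```

>>> jog_arm(
  moves=[
    [[0.9,0,0,-0.004,0,0,0],[0.9,0,0,-0.012,0,0,0],[0.9,0,0,-0.024,0,0,0],[0.9,0,0,-0.038,0,0,0],[0.9,0,0,-0.055,0,0,0],[0.9,0,0,-0.075,0,0,0],[0.9,0,0,-0.095,0,0,0],[0.9,0,0,-0.115,0,0,0],[0.9,0,0,-0.13,0,0,0],[0.9,0,0,-0.135,0,0,0]],
  ],
)

```text
clock: 21.3
tool_pos: [0.5144, 0.2309, 0.1951]
tcp_rot: [2.916, -0.078, 1.12]
contact_force: [0.8, 0.9, 0.7]
opening: 0.899
grasp_force: 0.0
```

>>> jog_arm(
  moves=[
    [[0.9,0,0,0,0,0,0],[0.9,0,0,0,0,0,0],[0.9,0,0,0,0,0,0],[0.9,0,0,0,0,0,0],[0.9,0,0,0,0,0,0],[0.9,0,0,0,0,0,0],[0.9,0,0,0,0,0,0],[0.9,0,0,0,0,0,0],[0.9,0,0,0,0,0,0],[0.9,0,0,0,0,0,0]],
  ],
)

```text
clock: 22.3
tool_pos: [0.5147, 0.2302, 0.1929]
tcp_rot: [2.916, -0.079, 1.115]
contact_force: [1.0, 0.6, 0.5]
opening: 0.901
grasp_force: 0.0
```

```bash
python3 - <<'E'
from h import *
G();im=[]
w,K,P,_=cam("wrist")
for i in range(4):
    im.append(cv2.blur(cam("side")[0].astype(np.float32),(3,3)))
    for j in range(3): read_camera("top")
print("diffs",[float(np.abs(a-im[0])[180:400,150:330].max().round(1)) for a in im],[float(np.abs(a-im[0])[0:100,0:80].max().round(1)) for a in im],arm.get_obs()["clock"])
# can in wrist view: expected lid and bail at deflection ~66 mm
for n,X in [("lid",[.592,.2263,.1725]),("bail",[.592,.2263,.2365])]: print(n,proj(K,P,np.array(X)).round(1))
s=w.astype(int).max(2)-w.astype(int).min(2);m=((s<28)&(w.max(2)>60)).astype(np.uint8)
n,l,st,ce=cv2.connectedComponentsWithStats(m)
for i in np.argsort(-st[1:,4])[:6]+1: print(st[i],ce[i].round(0))
u=int(proj(K,P,np.array([.592,.2263,.2365]))[0])
for c in (u-8,u,u+8,u+12): print(c,"".join(".#"[v] for v in m[60:300:3,c]))
E
```

```text
G [0.502  0.2308 0.2071] yaw -3.06 pitch 48.13 roll -0.03
diffs [0.0, 6.300000190734863, 6.800000190734863, 7.599999904632568] [0.0, 3.0, 3.4000000953674316, 3.0999999046325684] 23.15
lid [282.7 167.2]
bail [282.9 111.6]
[  120   246   351   161 13798] [329. 341.]
[ 238    0   90  242 7946] [282. 159.]
[ 401    0  123  132 4967] [449.  69.]
[ 298    0  145   80 4714] [379.  26.]
[   0    0  143   32 4177] [67. 14.]
[ 121  247   87   84 2163] [165. 294.]
274 ................###..........################################...................
282 #######################......################################...................
290 ................###..........################################...................
294 ................###...........##############################....................
```

>>> jog_arm(
  moves=[
    [[0.9,0,0,-0.01,0,0,0],[0.9,0,0,-0.025,0,0,0],[0.9,0,0,-0.04,0,0,0],[0.9,0,0,-0.05,0,0,0],[0.9,0,0,-0.05,0,0,0],[0.9,0,0,-0.05,0,0,0],[0.9,0,0,-0.05,0,0,0],[0.9,0,0,-0.05,0,0,0],[0.9,0,0,-0.05,0,0,0],[0.9,0,0,-0.05,0,0,0]],
  ],
)

```text
clock: 24.15
tool_pos: [0.4814, 0.2317, 0.2297]
tcp_rot: [2.916, -0.079, 1.114]
contact_force: [-0.8, 0.4, -0.1]
opening: 0.905
grasp_force: 0.0
```

>>> jog_arm(
  moves=[
    [[0.9,0,0,0,0,0,0],[0.9,0,0,0,0,0,0],[0.9,0,0,0,0,0,0],[0.9,0,0,0,0,0,0],[0.9,0,0,0,0,0,0],[0.9,0,0,0,0,0,0],[0.9,0,0,0,0,0,0],[0.9,0,0,0,0,0,0],[0.9,0,0,0,0,0,0],[0.9,0,0,0,0,0,0]],
  ],
)

```text
clock: 25.15
tool_pos: [0.4814, 0.2319, 0.2302]
tcp_rot: [2.916, -0.079, 1.115]
contact_force: [0.6, 0.6, 0.9]
opening: 0.899
grasp_force: 0.0
```

```bash
python3 - <<'E'
from h import *
G();out=[];ref=None
for i in range(14):
    w,K,P,_=cam("wrist");g=w.astype(np.float32).mean(2)
    if ref is None: ref=g
    sh=lambda y0,y1,x0,x1:np.round(cv2.phaseCorrelate(ref[y0:y1,x0:x1].copy(),g[y0:y1,x0:x1].copy(),cv2.createHanningWindow((x1-x0,y1-y0),cv2.CV_32F))[0],2)
    out.append(np.r_[sh(100,240,225,335),sh(20,120,380,500)])
print(np.array(out));print(arm.get_obs()["clock"])
for n,X in [("lid",[.592,.2263,.1725]),("bail",[.592,.2263,.2365])]: print(n,proj(K,P,np.array(X)).round(1))
E
```

```text
G [0.4687 0.2326 0.2443] yaw -3.07 pitch 48.13 roll -0.03
[[-0.    0.    0.    0.  ]
 [-0.03  0.01  0.03  0.02]
 [-0.06  0.07  0.03 -0.04]
 [-0.03  0.02  0.01  0.07]
 [ 0.01  0.02  0.01 -0.  ]
 [-0.04 -0.01 -0.07 -0.03]
 [-0.06 -0.   -0.02  0.09]
 [ 0.03  0.02 -0.03  0.01]
 [ 0.01 -0.01  0.02  0.05]
 [-0.07  0.04 -0.   -0.  ]
 [-0.07 -0.02  0.    0.02]
 [-0.04  0.02  0.09  0.  ]
 [ 0.    0.02 -0.08  0.03]
 [-0.04  0.04  0.03  0.04]]
25.85
lid [282.6 161.4]
bail [282.7 114.6]
```

The can hangs upright and motionless (shifts under 0.1 px over 0.7 s) with the hand clear. Handing in.

```bash
python3 -c "
from workcell import ticket
print(ticket.job_done())"
```

```text
the job is handed in; nothing more can be done
None
```

The milk can is hanging upright and still on the scale hook, which was eased down about 66 mm before I let go; the hand is clear, the other toys and the tin were left alone, and the job is handed in.

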